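# Make up two kits for a lab course

## Robot

A 7-joint arm with a two-finger parallel gripper is mounted at the origin on the work surface. World frame = base frame: x ahead of the robot, y to its left, z up, the work surface at z = 0. Lengths are in m, angles in degrees, forces in N, time in s.
With the tool pointing down it reaches from about 0.425 to 0.875 m from the base axis. Payload 8.4 kg.
Tool frame: the origin (TCP) lies on the centre line of the jaws, within the pads' length; the fingertips stand 14 mm ahead of it and the grasp point (between the pads) lies 5 mm behind it (manip.tcp_to_tips is the distance from the TCP to the fingertips, in m); z points along the fingers, x is the direction in which the jaws open and shut, and the axes are right-handed (so a half turn about z gives the same grasp; the last joint's range is limited). The gripper opens to 87 mm and grips with 3 to 60 N. Pads are 19 mm wide; open, the fingers measure 117 mm over their backs; the gripper's body (75 mm by 190 mm) begins 51 mm behind the grasp point.
Start: joints at [59.576, 19.091, 2.286, 83.961, -0.768, 76.965, -3.352], TCP at [0.272, -0.59, 0.237] pointing down, gripper open.
Joint ranges: [-147.57, 147.57], [-21.85, 119.76], [-74.77, 79.35], [14.55, 137.4], [-85.83, 265.84], [4.83, 119.75], [-152.11, 152.11]. Speed limits (degrees/s): [127.2, 127.2, 159.86, 159.86, 180, 180, 180].

## Interface

Orientations are given as [roll, pitch, yaw] about the fixed x, y, z axes, in that order (R = Rz(yaw) Ry(pitch) Rx(roll)).
In Python, from workcell import manip gives the robot as it stands.
- The arm moves only by the tool move_arm, never from a script. Its argument "steps" is a list of rows, each a list of 3 entries, a list of its own where there are three numbers: the closure in counts, from 0 (fully open) to 255 (shut), then the shift along the tool's x, y, z in cm, then the turn about the tool's z in degrees. In form: [[gripper, [dx, dy, dz], turn], ...]. A call has 1 to 5 rows; each row is the pose to reach, as a shift and turn from the pose commanded when the call began, along the tool's axes at that moment; what a row does not reach only later rows make up. A row lasts 1/12 s, in which the tool goes at most 41.7 mm and 7.16 degrees, less where a joint would pass 70% of its speed; a pose out of reach is approached as far as the arm can. A call with a gripper value outside its range is refused whole. The fingers move at their own pace and stop on an object; "grip_force" is the grip in N (left out, the last holds). Time passes only in rows, so rows that repeat a pose let the fingers close. It gives the time, the measured TCP pose, the force and the opening at its end, in the units of the state.
- manip.get_obs(): the state, without advancing time (a new reading comes with each control period).
- manip.get_image(name): name is "scene" or "top"; returns the picture (400x640x3 uint8, blue, green, red); there is no depth.
- manip.camera_info(name): a dict with "camera_matrix" (3x3 intrinsics, pixels), "k1" (the pictures are not rectified: a ray, as slopes to the right and down, at radius r is drawn at 1 + k1 r^2 times it, then the intrinsics apply), "R" (3x3) and "t" (3): a world point X has camera coordinates R X + t. Camera axes: x right, y down, z forward; pixel columns grow to the right and rows downward; lengths in m; the calibration is good to about 2 mm. A picture is of the moment at which its call begins. camera_info takes no time and is no camera call.
- manip.job_done(): hands the job in, once; it reports no verdict.
Trained networks look in the newest picture that a camera, given by its name, has taken for a name from the list of things; names that differ only in an ending like _2 or _b are one class to them, and where a whole thing is asked for, a point or a joint stands for the part that bears it (a point fixed in the world has none). Each returns a list of dicts, best first, with "p" (0 to 1); they miss things now and then, are a little off and sometimes report something else, mostly with a low value. They report only what shows in the picture. A call takes as long as a camera call.
- manip.recognise(name, camera): "box" ([left, top, right, bottom] in pixels, round what is visible of it).
The state is a dict: "t": time; "joint_positions": joint angles; "qvel": joint speeds; "joint_torque": joint torques, N m; "tcp_pos": TCP position; "tcp_rot": TCP orientation; "force": force on the tool from outside, world axes, zero at the start; "moment": the same for the moment, N m; "gripper_width": finger opening in m.
Only numpy, scipy, OpenCV 4.12 (cv2) and the standard library are available. Lean on these libraries where they do the work, as an engineer would, in place of code of your own. Each camera call takes 0.05 s, during which the arm holds its last target.

## Task

Make up the two kits on the wooden boards, one item standing upright in each recess, set down gently and not dropped. The board with three recesses gets the white porcelain crucible in the middle and the dropper bottle and the square white bottle in the two outer recesses, either way round; the board with two recesses gets the glass jar with the wide white lid and the steel weight, either way round. Knock nothing over, and leave the amber bottle with the plain screw cap and the rubber stopper where they stand.

Things in the scene. Friction and masses are not known exactly. Their poses are not given: they have to be found in the camera images.
- long_board: a flat brown wooden kit board, 250 x 90 mm and 14 mm thick, fixed to the bench, with three round recesses in a row along its long axis (its y axis), centred at y = -80, 0 and +80 mm and x = 0. Each recess is 66 mm wide and 8 mm deep: its floor lies 6 mm above the bench. Origin: centre of the board's underside; z up. The board is the same either way round
- short_board: a flat brown wooden kit board, 170 x 90 mm and 14 mm thick, fixed to the bench, with two round recesses in a row along its long axis (its y axis), centred at y = -40 and +40 mm and x = 0. Each recess is 66 mm wide and 8 mm deep: its floor lies 6 mm above the bench. Origin: centre of the board's underside; z up. The board is the same either way round
- dropper_bottle: amber glass dropper bottle, standing: straight round body 34 mm wide up to 44 mm, then a shoulder, a 21 mm black collar and a narrow rubber bulb, 72 mm tall in all, about 70 g. Origin: centre of its underside; z up
- square_bottle: white plastic bottle with a square body, 34 x 34 mm with its sides along its x and y axes and straight up to 50 mm, and a round white cap 27 mm wide above, 66 mm tall in all, about 70 g. Origin: centre of its underside; z up
- crucible: white porcelain crucible, an open round cup 46 mm wide (36 mm at the foot, straight from 12 mm up) and 48 mm tall, wall 3 mm, about 80 g. Origin: centre of its underside; z up
- jar: clear empty glass jar, round, 44 mm wide, with a flat white lid 46 mm wide from 42 to 54 mm height (its top), about 100 g. Origin: centre of its underside; z up
- weight: bare steel weight, a round cylinder 36 mm wide up to 44 mm with a small knob above, 64 mm tall in all, about 300 g. Origin: centre of its underside; z up
- screw_bottle: amber glass bottle with a plain black screw cap 36 mm wide and no bulb, round, 50 mm wide, 66 mm tall; stays where it is. Origin: centre of its underside; z up
- stopper: tapered dark rubber stopper, 34 mm wide at the foot, 44 mm at the top, 42 mm tall; stays where it is. Origin: centre of its underside; z up

How it is judged (in metres and radians):
At the end, for the whole second after the job is handed in: Each item stands upright (0.1 rad) on the floor of a recess, within 19 mm of its centre: crucible mid long board, dropper and square bottle at its ends, jar and weight on the short board; all released, at rest. Screw-cap bottle and stopper within 20 mm of their start, upright (x of crucible in the frame of long_board between -0.019 and 0.019 m and y of crucible in the frame of long_board between -0.019 and 0.019 m and z of crucible in the frame of long_board between 0.003 and 0.0105 m and angle between each of crucible, screw_bottle, stopper's own z axis and vertical below 0.1 rad and (((x of dropper_bottle in the frame of long_board between -0.019 and 0.019 m and y of dropper_bottle in the frame of long_board between 0.061 and 0.099 m and z of dropper_bottle in the frame of long_board between 0.003 and 0.0105 m and angle between dropper_bottle's own z axis and vertical below 0.1 rad) and (x of square_bottle in the frame of long_board between -0.019 and 0.019 m and y of square_bottle in the frame of long_board between -0.099 and -0.061 m and z of square_bottle in the frame of long_board between 0.003 and 0.0105 m and angle between square_bottle's own z axis and vertical below 0.1 rad)) or ((x of dropper_bottle in the frame of long_board between -0.019 and 0.019 m and y of dropper_bottle in the frame of long_board between -0.099 and -0.061 m and z of dropper_bottle in the frame of long_board between 0.003 and 0.0105 m and angle between dropper_bottle's own z axis and vertical below 0.1 rad) and (x of square_bottle in the frame of long_board between -0.019 and 0.019 m and y of square_bottle in the frame of long_board between 0.061 and 0.099 m and z of square_bottle in the frame of long_board between 0.003 and 0.0105 m and angle between square_bottle's own z axis and vertical below 0.1 rad))) and (((x of jar in the frame of short_board between -0.019 and 0.019 m and y of jar in the frame of short_board between 0.021 and 0.059 m and z of jar in the frame of short_board between 0.003 and 0.0105 m and angle between jar's own z axis and vertical below 0.1 rad) and (x of weight in the frame of short_board between -0.019 and 0.019 m and y of weight in the frame of short_board between -0.059 and -0.021 m and z of weight in the frame of short_board between 0.003 and 0.0105 m and angle between weight's own z axis and vertical below 0.1 rad)) or ((x of jar in the frame of short_board between -0.019 and 0.019 m and y of jar in the frame of short_board between -0.059 and -0.021 m and z of jar in the frame of short_board between 0.003 and 0.0105 m and angle between jar's own z axis and vertical below 0.1 rad) and (x of weight in the frame of short_board between -0.019 and 0.019 m and y of weight in the frame of short_board between 0.021 and 0.059 m and z of weight in the frame of short_board between 0.003 and 0.0105 m and angle between weight's own z axis and vertical below 0.1 rad))) and linear speed of each of dropper_bottle, square_bottle, crucible, jar, weight below 0.02 m/s and contact force between each of dropper_bottle, square_bottle, crucible, jar, weight and the fingers below 0.1 N and distance of each of screw_bottle, stopper from where it was at the start of the episode below 0.02 m); the robot touches nothing.
It fails at once if a bystander (the screw-cap bottle or the stopper) is moved by more than 20 mm or tipped over (distance of any of screw_bottle, stopper from where it was at the start of the episode above 0.02 m or angle between any of screw_bottle, stopper's own z axis and vertical above 0.5 rad).
It fails at once if an item is knocked over (angle between any of dropper_bottle, square_bottle, crucible, jar, weight's own z axis and vertical above 0.8 rad).
It fails at once if an item is dropped (falls freely at over 0.6 m/s, about 20 mm) ((contact force between dropper_bottle and the fingers below 0.05 N and linear speed of dropper_bottle above 0.6 m/s) or (contact force between square_bottle and the fingers below 0.05 N and linear speed of square_bottle above 0.6 m/s) or (contact force between crucible and the fingers below 0.05 N and linear speed of crucible above 0.6 m/s) or (contact force between jar and the fingers below 0.05 N and linear speed of jar above 0.6 m/s) or (contact force between weight and the fingers below 0.05 N and linear speed of weight above 0.6 m/s)).
It also fails if it takes over 120 s, if anything falls off the work surface, if the arm or the gripper's body presses on something with over 40 N, if the wrist force passes 120 N, or if a joint passes its speed limit or range.

## Working session

There is one attempt and no reset: what is moved stays moved. The work goes in short steps, Python scripts to look and compute and a tool call to move; the robot and the scene stay as the last step left them, time stands still between calls to the robot, and variables do not carry over. Pictures are saved under pics/ and viewed, and the job is handed in when it is done.

Besides the shell and the picture viewer there is one more tool, called after "Emit:" in YAML: its name, and indented under it one key for each argument. move_arm: Moves the arm, as the interface text tells. Its arguments: {"type":"object","properties":{"steps":{"type":"array","items":{"type":"array"}},"grip_force":{"type":"number"}},"required":["steps"]}

```bash
mkdir -p pics; ls
python3 - <<'E'
from workcell import manip
import cv2
for n in ["scene","top"]:
    im=manip.get_image(n); cv2.imwrite(f"pics/{n}0.png",im)
    print(n,manip.camera_info(n))
    for o in ["long_board","short_board","dropper_bottle","square_bottle","crucible","jar","weight","screw_bottle","stopper"]:
        print(o,[( [round(float(v),1) for v in d["box"]],round(float(d["p"]),2)) for d in manip.recognise(o,n)])
print(manip.get_obs())
E
```

```text
pics
scene {'camera_matrix': array([[460.46594018,   0.        , 324.08529215],
       [  0.        , 460.46594018, 198.23347861],
       [  0.        ,   0.        ,   1.        ]]), 'k1': -0.08155364193132301, 'R': array([[ 0.40101074,  0.91596006,  0.01440643],
       [ 0.76826489, -0.32770041, -0.54989225],
       [-0.49895835,  0.23158066, -0.83511135]]), 't': array([-0.22077959, -0.39574237,  1.29238782])}
long_board [([192.2, 237.7, 320.5, 309.9], 0.91)]
short_board [([360.6, 178.6, 448.3, 242.6], 0.71)]
dropper_bottle [([340.2, 140.1, 355.8, 162.2], 0.81)]
square_bottle [([252.1, 165.2, 269.4, 194.7], 0.97)]
crucible [([405.9, 111.6, 427.4, 139.9], 0.89)]
jar [([299.8, 156.5, 319.7, 188.1], 0.55)]
weight [([215.2, 195.5, 230.6, 221.1], 0.77)]
screw_bottle [([369.3, 134.4, 398.3, 165.6], 0.55)]
stopper [([168.6, 209.1, 194.4, 229.6], 0.94)]
top {'camera_matrix': array([[389.1776305 ,   0.        , 316.93279843],
       [  0.        , 389.1776305 , 202.07259592],
       [  0.        ,   0.        ,   1.        ]]), 'k1': -0.07547664925635196, 'R': array([[ 0.02237539, -0.999709
[... 649 characters left out ...]
3)]
stopper []
{'t': 1.0, 'joint_positions': array([59.57608759, 19.09029412,  2.28743241, 83.96179875, -0.76816636,
       76.96415745, -3.35101576]), 'qvel': array([ 0.02097396,  0.01469185, -0.03412304,  0.09345645, -0.07159954,
        0.05590425,  0.06162557]), 'joint_torque': array([-2.62333941e-05, -6.56116676e+01,  1.33298054e+00, -4.04053831e+01,
       -5.98578807e-02,  3.51460883e-02,  2.11182999e-05]), 'tcp_pos': array([ 0.2719956 , -0.59032831,  0.23654884]), 'tcp_rot': array([-1.79999639e+02,  1.03095205e-03, -6.52621507e+01]), 'force': array([ 0.10383354, -0.48559637,  0.5294207 ]), 'moment': array([ 0.00584598,  0.00827943, -0.03516767]), 'gripper_width': 0.08703123401220546}
```

View pics/scene0.png

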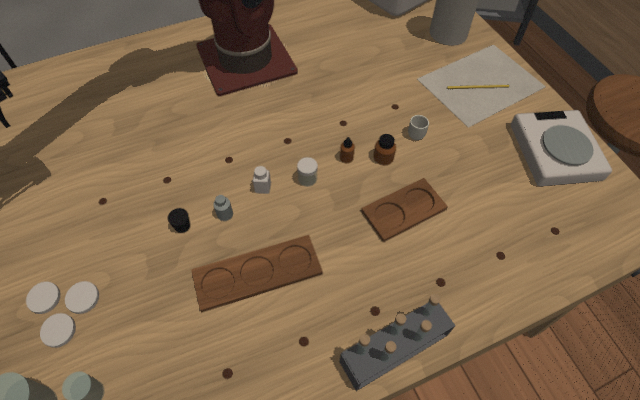

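View pics/top0.png

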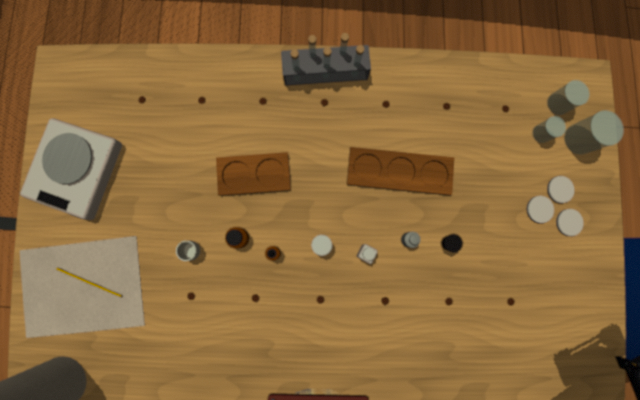

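Run:
```python
import cv2
a=cv2.imread('pics/top0.png')[140:280,160:480]
cv2.imwrite('pics/topc.png',cv2.resize(a,(800,350),interpolation=cv2.INTER_CUBIC))
a=cv2.imread('pics/scene0.png')[100:320,160:460]
cv2.imwrite('pics/scenec.png',cv2.resize(a,(800,586),interpolation=cv2.INTER_CUBIC))
```

```text
(no output)
```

View pics/topc.png

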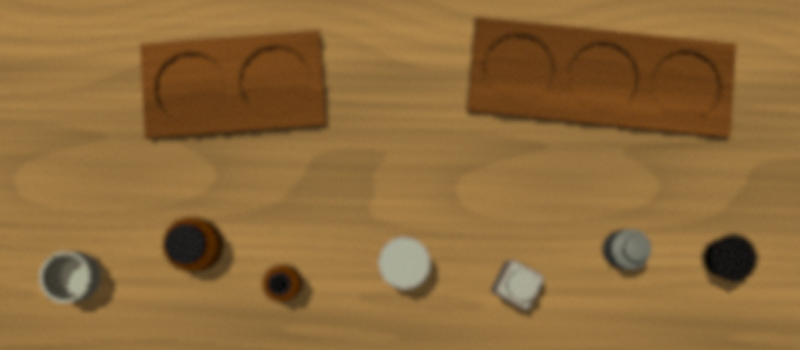

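View pics/scenec.png

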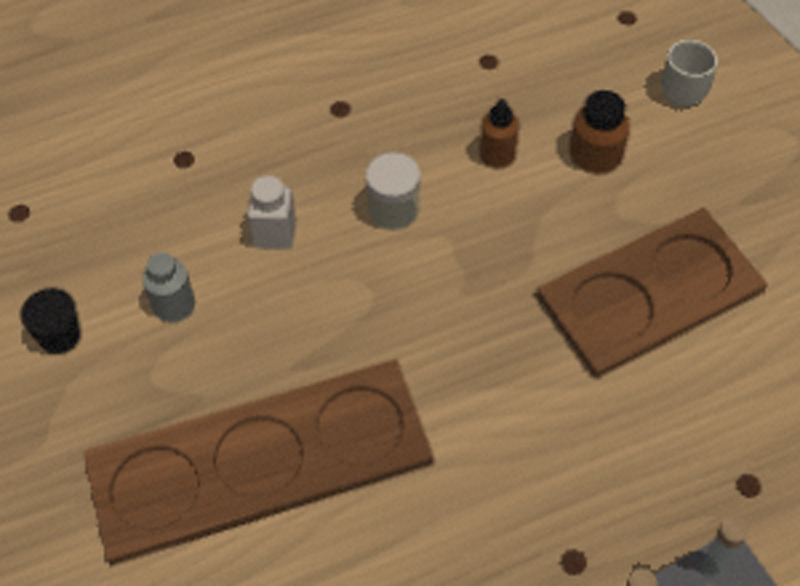

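```bash
cat > h.py <<'E'
from workcell import manip
import numpy as np, cv2
from scipy.optimize import least_squares
CI={n:manip.camera_info(n) for n in("scene","top")}
def proj(X,n):
    c=CI[n];P=np.atleast_2d(X)@c["R"].T+c["t"];s=P[:,:2]/P[:,2:];r2=(s**2).sum(1,keepdims=True)
    s=s*(1+c["k1"]*r2);K=c["camera_matrix"];return s@K[:2,:2].T+K[:2,2]
def onplane(p,n,z):
    f=lambda q:(proj([q[0],q[1],z],n)[0]-p)
    return least_squares(f,[.6,0]).x
E
python3 - <<'E'
from h import *
D={'crucible':((186.8,250.8),(418.7,123.2),.048),'screw':((234,237.6),(386.9,138.6),.066),'dropper':((271.6,254),(348.2,137.5),.072),
'jar':((322,245.6),(307.4,165.6),.054),'square':((368,254),(260.5,170.1),.066),'weight':((414,239.2),(220,198.2),.064),'stopper':((452,243.2),(178.7,214.4),.042)}
for k,(a,b,z) in D.items(): print(k,onplane(a,'top',z).round(4),onplane(b,'scene',z).round(4))
C={'long':[(475,18),(735,43),(729,137),(468,113)],'short':[(141,45),(320,31),(327,126),(147,138)]}
for k,v in C.items():
    P=np.array([onplane((160+p[0]/2.5,140+p[1]/2.5),'top',.014) for p in v]);print(k,P.round(3).tolist(),P.mean(0).round(4),cv2.minAreaRect((P*1000).astype(np.float32)))
E
```

```text
crucible [0.436  0.2991] [0.4408 0.2957]
screw [0.4679 0.1911] [0.467  0.1922]
dropper [0.4348 0.1075] [0.4343 0.1094]
jar [ 0.4551 -0.0007] [ 0.4593 -0.0012]
square [ 0.4392 -0.1006] [ 0.4394 -0.1025]
weight [ 0.4732 -0.2017] [ 0.4738 -0.2041]
stopper [ 0.466  -0.2943] [ 0.4633 -0.2954]
long [[0.687, -0.063], [0.67, -0.312], [0.58, -0.305], [0.596, -0.058]] [ 0.6333 -0.1843] ((633.2601318359375, -184.36270141601562), (249.63873291015625, 91.0634536743164), 86.08324432373047)
short [[0.654, 0.252], [0.671, 0.083], [0.581, 0.074], [0.566, 0.242]] [0.618  0.1625] ((617.4782104492188, 162.75143432617188), (90.59349822998047, 169.72291564941406), 5.775505542755127)
```

```bash
cat >> h.py <<'E'
BO={'long':(.633,-.1843,-3.9,[-.08,0,.08],.125),'short':(.6177,.1627,5.8,[-.04,.04],.085)}
OB={'crucible':(.438,.2975,.023,.023,.048),'screw':(.4675,.1916,.025,.018,.066),'dropper':(.4346,.1084,.017,.003,.072),'jar':(.457,-.001,.022,.023,.054),'weight':(.4735,-.2029,.018,.006,.064),'stopper':(.465,-.2948,.017,.022,.042)}
SQ=(.4393,-.1015)
def circ(x,y,r,z):
    t=np.linspace(0,2*np.pi,40);return np.c_[x+r*np.cos(t),y+r*np.sin(t),0*t+z]
def rot(a): a=np.radians(a);return np.array([[np.cos(a),-np.sin(a)],[np.sin(a),np.cos(a)]])
def bw(b,p): return rot(BO[b][2])@np.array(p)+BO[b][:2]
E
cat > ov.py <<'E'
import sys
from h import *
tag,yaw=sys.argv[1],float(sys.argv[2])
for n,(x0,y0,x1,y1,s) in {'top':(160,140,480,280,2.5),'scene':(160,100,460,320,2.6)}.items():
    im=cv2.imread(f'pics/{n}0.png');im=cv2.resize(im[y0:y1,x0:x1],None,fx=s,fy=s,interpolation=cv2.INTER_CUBIC)
    def dr(P,c): 
        q=((proj(P,n)-[x0,y0]+.5)*s-.5);cv2.polylines(im,[(q*8).round().astype(np.int32)],True,c,1,cv2.LINE_AA,3)
    for b,v in BO.items():
        P=np.array([bw(b,p) for p in [(-.045,-v[4]),(.045,-v[4]),(.045,v[4]),(-.045,v[4])]])
        dr(np.c_[P,[.014]*4],(0,255,0))
        for y in v[3]: dr(circ(*bw(b,(0,y)),.033,.014),(0,255,255))
    for x,y,r,r2,h in OB.values(): dr(circ(x,y,r,0),(0,0,255));dr(circ(x,y,r2,h),(255,0,255))
    P=np.array([rot(yaw)@p+SQ for p in [(-.017,-.017),(.017,-.017),(.017,.017),(-.017,.017)]])
    dr(np.c_[P,[0]*4],(0,0,255));dr(np.c_[P,[.05]*4],(255,0,255))
    cv2.imwrite(f'pics/ov{n}{tag}.png',im)
E
python3 ov.py a 60
```

```text
(no output)
```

View pics/ovtopa.png

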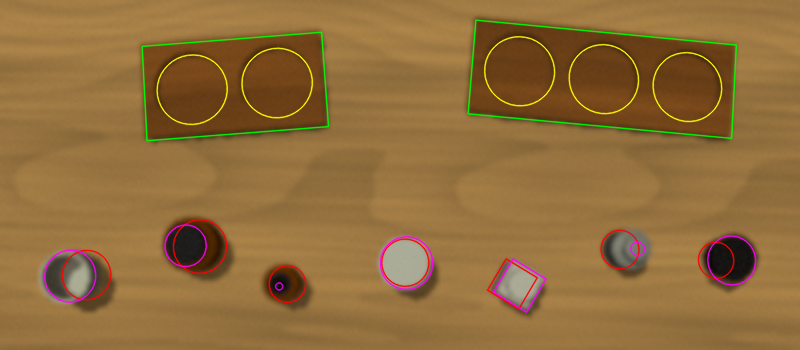

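View pics/ovscenea.png

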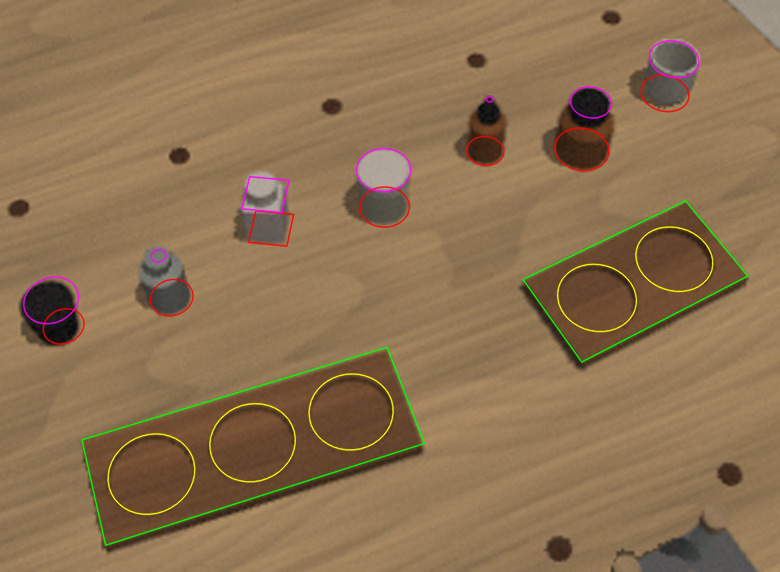

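```bash
cat > g.py <<'E'
import sys
from h import *
from scipy.spatial.transform import Rotation as Ro
# args: x y z yaw -> shift in tool axes (cm), turn
o=manip.get_obs();R=Ro.from_euler('xyz',o['tcp_rot'],degrees=True)
print('t%.2f'%o['t'],o['tcp_pos'].round(4),o['tcp_rot'].round(2),'F',o['force'].round(2),'w%.4f'%o['gripper_width'])
a=[float(v) for v in sys.argv[1:]]
for i in range(0,len(a),4):
    x,y,z,yw=a[i:i+4]
    print((R.inv().apply(np.array([x,y,z])-o['tcp_pos'])*100).round(2), round((o['tcp_rot'][2]-yw+180)%360-180,1))
E
python3 g.py .4735 -.2029 .15 0
python3 -c "
from h import *
for b,v in BO.items(): print(b,[bw(b,(0,y)).round(4) for y in v[3]])"
```

```text
t1.00 [ 0.272  -0.5903  0.2365] [-180.      0.    -65.26] F [ 0.1  -0.49  0.53] w0.0870
[-26.76 -34.51   8.66] -65.3
long [array([ 0.6276, -0.2641]), array([ 0.633 , -0.1843]), array([ 0.6384, -0.1045])]
short [array([0.6217, 0.1229]), array([0.6137, 0.2025])]
```

Emit:
move_arm:
  steps:
    - [0, [-2.7, -3.4, 0.5], -7]
    - [0, [-5.4, -6.8, 1], -14]
    - [0, [-8, -10.2, 1.5], -21]
    - [0, [-10.6, -13.6, 2], -28]
    - [0, [-13.3, -17, 2.5], -35]
  grip_force: 20

```text
t: 1.42
tcp_pos: [0.3673, -0.4045, 0.2125]
tcp_rot: [180.0, -0.0, -29.9]
force: [0.5, -0.7, -1.0]
gripper_width: 0.0871
```

```bash
python3 g.py .4735 -.2029 .15 0
```

```text
t1.42 [ 0.3673 -0.4045  0.2125] [ 1.7998e+02 -3.0000e-02 -2.9920e+01] F [ 0.46 -0.66 -1.04] w0.0871
[ -0.86 -22.77   6.25] -29.9
```

Emit:
move_arm:
  steps:
    - [0, [-0.2, -4, 1.2], -6]
    - [0, [-0.3, -8, 2.4], -12]
    - [0, [-0.5, -12, 3.6], -18]
    - [0, [-0.7, -16, 4.8], -24]
    - [0, [-0.8, -20, 5.6], -30]

```text
t: 1.83
tcp_pos: [0.4607, -0.2277, 0.1559]
tcp_rot: [180.0, 0.0, 0.0]
force: [1.4, -0.3, 0.1]
gripper_width: 0.0872
```

```bash
python3 g.py .4735 -.2029 .15 0
```

```text
t1.83 [ 0.4607 -0.2277  0.1559] [1.7999e+02 2.0000e-02 1.0000e-02] F [ 1.38 -0.34  0.15] w0.0872
[ 1.28 -2.48  0.59] 0.0
```

Emit:
move_arm:
  steps:
    - [0, [1.3, -2.5, 0.6], 0]
    - [0, [1.3, -2.5, 0.6], 0]
    - [0, [1.3, -2.5, 4], 0]
    - [0, [1.3, -2.5, 7], 0]
    - [0, [1.3, -2.5, 10], 0]

```text
t: 2.25
tcp_pos: [0.474, -0.2049, 0.056]
tcp_rot: [180.0, -0.1, -0.3]
force: [0.3, -0.6, -1.2]
gripper_width: 0.0874
```

Emit:
move_arm:
  steps:
    - [0, [0, 0, 1.5], 0]
    - [0, [0, 0, 2.6], 0]
    - [200, [0, 0, 2.6], 0]
    - [200, [0, 0, 2.6], 0]
    - [200, [0, 0, 2.6], 0]

```text
t: 2.67
tcp_pos: [0.4746, -0.2051, 0.0319]
tcp_rot: [180.0, -0.1, -0.3]
force: [0.8, 0.2, 0.9]
gripper_width: 0.0742
```

Emit:
move_arm:
  steps:
    - [200, [0, 0, 0], 0]
    - [200, [0, 0, 0], 0]
    - [200, [0, 0, 0], 0]
    - [200, [0, 0, 0], 0]

```text
t: 3.0
tcp_pos: [0.474, -0.2048, 0.0311]
tcp_rot: [180.0, -0.0, -0.3]
force: [0.5, 1.0, -0.2]
gripper_width: 0.0483
```

Emit:
move_arm:
  steps:
    - [255, [0, 0, 0], 0]
    - [255, [0, 0, 0], 0]
    - [255, [0, 0, 0], 0]
    - [255, [0, 0, 0], 0]

```text
t: 3.33
tcp_pos: [0.4735, -0.2047, 0.0307]
tcp_rot: [180.0, 0.0, -0.3]
force: [-2.8, -0.1, 4.2]
gripper_width: 0.0354
```

Emit:
move_arm:
  steps:
    - [255, [0, 0, -0.5], 0]
    - [255, [0, 0, -2], 0]
    - [255, [0, 0, -5], 0]
    - [255, [0, 0, -8], 0]
    - [255, [0, 0, -10.5], 0]

```text
t: 3.75
tcp_pos: [0.4737, -0.2044, 0.1372]
tcp_rot: [-180.0, -0.0, -0.2]
force: [1.5, -0.9, -3.3]
gripper_width: 0.0356
```

```bash
python3 g.py .6217 .1229 .14 0
python3 - <<'E'
from h import *
cv2.imwrite('pics/w1.png',manip.get_image('scene')[60:330,100:470])
E
```

```text
t3.75 [ 0.4737 -0.2044  0.1372] [-1.7998e+02 -2.0000e-02 -2.5000e-01] F [ 1.52 -0.95 -3.32] w0.0356
[ 14.66 -32.79  -0.26] -0.2
```

View pics/w1.png

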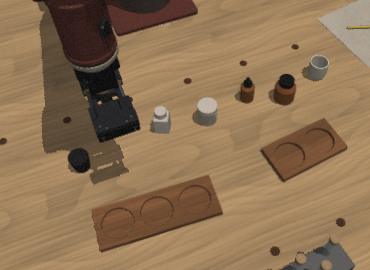

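The picture shows the weight lifted off the bench in the gripper, around (110,120), with the other items still standing. I'll carry it to the short board.

Emit:
move_arm:
  steps:
    - [255, [1, -2.2, -0.3], 0]
    - [255, [2.3, -5.2, -0.3], 0]
    - [255, [3.8, -8.5, -0.3], 0]
    - [255, [5.3, -11.8, -0.3], 0]
    - [255, [6.8, -15.1, -0.3], 0]

```text
t: 4.22
tcp_pos: [0.5426, -0.0524, 0.1384]
tcp_rot: [-180.0, 0.0, -0.3]
force: [0.8, -0.8, -4.3]
gripper_width: 0.0352
```

Emit:
move_arm:
  steps:
    - [255, [1.5, -3.3, 0], 0]
    - [255, [3, -6.6, 0], 0]
    - [255, [4.5, -9.9, 0], 0]
    - [255, [6, -13.5, 0], 0]
    - [255, [7.2, -16.2, 0], 0]

```text
t: 4.63
tcp_pos: [0.6154, 0.1113, 0.1382]
tcp_rot: [-179.9, 0.0, -0.2]
force: [0.7, 0.1, -2.5]
gripper_width: 0.0353
```

```bash
python3 g.py .6217 .1219 .037 0
```

```text
t4.63 [0.6154 0.1113 0.1382] [-1.7992e+02  2.0000e-02 -1.6000e-01] F [ 0.71  0.15 -2.48] w0.0353
[ 0.63 -1.04 10.12] -0.2
```

Emit:
move_arm:
  steps:
    - [255, [0.2, -0.7, 0], 0]
    - [255, [0.2, -0.7, 2], 0]
    - [255, [0.2, -0.7, 4.5], 0]
    - [255, [0.2, -0.7, 6.5], 0]
    - [255, [0.2, -0.7, 8], 0]

```text
t: 5.05
tcp_pos: [0.6159, 0.1142, 0.056]
tcp_rot: [180.0, 0.2, -0.3]
force: [-0.6, -0.4, -3.5]
gripper_width: 0.0355
```

```bash
python3 g.py .6217 .1219 .037 0
```

```text
t5.05 [0.6159 0.1142 0.056 ] [ 1.7997e+02  1.6000e-01 -2.6000e-01] F [-0.62 -0.45 -3.46] w0.0355
[ 0.58 -0.77  1.9 ] -0.3
```

Emit:
move_arm:
  steps:
    - [255, [0.5, -0.7, 0.3], 0]
    - [255, [0.5, -0.7, 0.6], 0]
    - [255, [0.5, -0.7, 0.9], 0]
    - [255, [0.5, -0.7, 1.2], 0]
    - [255, [0.5, -0.7, 1.2], 0]

```text
t: 5.47
tcp_pos: [0.6224, 0.1217, 0.0468]
tcp_rot: [-180.0, -0.0, -0.3]
force: [1.3, 0.7, -3.7]
gripper_width: 0.0352
```

```bash
python3 g.py .6217 .1219 .037 0
```

```text
t5.47 [0.6224 0.1217 0.0468] [-1.8e+02 -3.0e-02 -2.6e-01] F [ 1.35  0.73 -3.74] w0.0352
[-0.07 -0.02  0.98] -0.3
```

Emit:
move_arm:
  steps:
    - [255, [0, 0, 0.3], 0]
    - [255, [0, 0, 0.5], 0]
    - [255, [0, 0, 0.6], 0]
    - [255, [0, 0, 0.7], 0]
    - [255, [0, 0, 0.7], 0]

```text
t: 5.88
tcp_pos: [0.6221, 0.1216, 0.0395]
tcp_rot: [180.0, 0.0, -0.3]
force: [0.7, 0.0, -4.0]
gripper_width: 0.0359
```

Emit:
move_arm:
  steps:
    - [255, [0, 0, 0.1], 0]
    - [255, [0, 0, 0.2], 0]
    - [255, [0, 0, 0.2], 0]
    - [255, [0, 0, 0.2], 0]

```text
t: 6.22
tcp_pos: [0.6222, 0.1217, 0.0375]
tcp_rot: [-180.0, 0.0, -0.3]
force: [-0.8, 0.3, -3.0]
gripper_width: 0.0356
```

Emit:
move_arm:
  steps:
    - [255, [0, 0, 0.1], 0]
    - [255, [0, 0, 0.1], 0]
    - [255, [0, 0, 0.1], 0]

```text
t: 6.47
tcp_pos: [0.6223, 0.1218, 0.0368]
tcp_rot: [-180.0, -0.0, -0.3]
force: [-0.5, 0.2, -1.4]
gripper_width: 0.0356
```

Emit:
move_arm:
  steps:
    - [255, [0, 0, 0.05], 0]
    - [255, [0, 0, 0.1], 0]
    - [255, [0, 0, 0.1], 0]

```text
t: 6.72
tcp_pos: [0.6224, 0.1218, 0.0367]
tcp_rot: [180.0, -0.0, -0.3]
force: [-4.1, -0.7, 9.0]
gripper_width: 0.0357
```

Contact at TCP z 0.0367, as expected, so I'll release.

Emit:
move_arm:
  steps:
    - [0, [0, 0, 0], 0]
    - [0, [0, 0, 0], 0]
    - [0, [0, 0, 0], 0]
    - [0, [0, 0, 0], 0]
    - [0, [0, 0, 0], 0]

```text
t: 7.13
tcp_pos: [0.6223, 0.1217, 0.0356]
tcp_rot: [-180.0, -0.0, -0.3]
force: [-0.2, -1.1, -0.1]
gripper_width: 0.061
```

Emit:
move_arm:
  steps:
    - [0, [0, 0, -2], 0]
    - [0, [0, 0, -5], 0]
    - [0, [0, 0, -8], 0]
    - [0, [0, 0, -10.5], 0]
    - [0, [0, 0, -11], 0]

```text
t: 7.55
tcp_pos: [0.6243, 0.1226, 0.1506]
tcp_rot: [-179.9, -0.4, -0.3]
force: [1.0, 1.0, 0.5]
gripper_width: 0.0857
```

```bash
python3 g.py .457 -.001 .145 0
```

```text
t7.55 [0.6243 0.1226 0.1506] [-179.92   -0.37   -0.26] F [1.02 0.96 0.47] w0.0857
[-16.68  12.44   0.43] -0.3
```

Emit:
move_arm:
  steps:
    - [0, [-3.3, 2.5, 0], 0]
    - [0, [-6.7, 5, 0], 0]
    - [0, [-10, 7.4, 0], 0]
    - [0, [-13.4, 9.9, 0], 0]
    - [0, [-16.7, 12.4, 0.4], 0]

```text
t: 7.97
tcp_pos: [0.4535, -0.0021, 0.1415]
tcp_rot: [-180.0, -0.0, -0.3]
force: [0.9, -0.2, 0.9]
gripper_width: 0.087
```

Emit:
move_arm:
  steps:
    - [0, [0, 0, 0], 0]
    - [0, [0, 0, 0], 0]
    - [0, [0, 0, 0.5], 0]

```text
t: 8.22
tcp_pos: [0.456, -0.0012, 0.1375]
tcp_rot: [180.0, -0.1, -0.3]
force: [0.0, 1.1, 0.4]
gripper_width: 0.0869
```

```bash
python3 g.py .457 -.001 .030 0
python3 - <<'E'
from h import *
cv2.imwrite('pics/w2.png',manip.get_image('scene')[60:330,100:470])
E
```

```text
t8.22 [ 0.456  -0.0012  0.1375] [ 1.7998e+02 -1.4000e-01 -2.9000e-01] F [0.04 1.06 0.42] w0.0869
[ 0.07 -0.02 10.75] -0.3
```

View pics/w2.png

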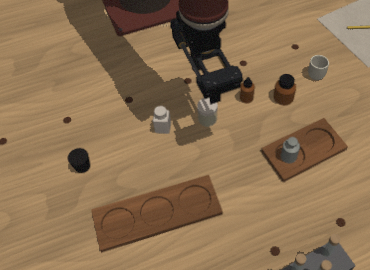

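The weight stands upright in the short board's near recess, around (289,150). Next is the jar, directly below.

Emit:
move_arm:
  steps:
    - [0, [0.1, 0, 2.5], 0]
    - [0, [0.1, 0, 5.5], 0]
    - [0, [0.1, 0, 8.5], 0]
    - [0, [0.1, 0, 10.4], 0]
    - [0, [0.1, 0, 10.7], 0]

```text
t: 8.68
tcp_pos: [0.4543, 0.0001, 0.0261]
tcp_rot: [-179.9, 0.3, -0.1]
force: [-0.7, 0.2, 0.2]
gripper_width: 0.0871
```

Emit:
move_arm:
  steps:
    - [255, [0, 0, 0], 0]
    - [255, [0, 0, 0], 0]
    - [255, [0, 0, 0], 0]
    - [255, [0, 0, 0], 0]
    - [255, [0, 0, 0], 0]
  grip_force: 15

```text
t: 9.1
tcp_pos: [0.4569, -0.0012, 0.0307]
tcp_rot: [180.0, -0.1, -0.3]
force: [0.7, 0.5, -0.2]
gripper_width: 0.0614
```

Emit:
move_arm:
  steps:
    - [255, [0, 0, 0], 0]
    - [255, [0, 0, 0], 0]
    - [255, [0, 0, 0], 0]
    - [255, [0, 0, 0], 0]

```text
t: 9.43
tcp_pos: [0.4561, -0.0013, 0.03]
tcp_rot: [180.0, -0.0, -0.3]
force: [-1.7, 0.2, 4.6]
gripper_width: 0.0439
```

Emit:
move_arm:
  steps:
    - [255, [0, 0, -0.5], 0]
    - [255, [0, 0, -2.5], 0]
    - [255, [0, 0, -5.5], 0]
    - [255, [0, 0, -8.5], 0]
    - [255, [0, 0, -11], 0]

```text
t: 9.85
tcp_pos: [0.456, -0.001, 0.1416]
tcp_rot: [-180.0, -0.0, -0.2]
force: [0.7, -0.5, -0.1]
gripper_width: 0.0441
```

```bash
python3 g.py .6137 .2025 .145 0
```

```text
t9.85 [ 0.456  -0.001   0.1416] [-1.7998e+02 -3.0000e-02 -2.4000e-01] F [ 0.66 -0.49 -0.11] w0.0441
[ 15.69 -20.41  -0.33] -0.2
```

Emit:
move_arm:
  steps:
    - [255, [1.5, -2, -0.3], 0]
    - [255, [4, -5, -0.3], 0]
    - [255, [6.5, -8.5, -0.3], 0]
    - [255, [9, -11.7, -0.3], 0]
    - [255, [11.5, -15, -0.3], 0]

```text
t: 10.27
tcp_pos: [0.5726, 0.1494, 0.1428]
tcp_rot: [180.0, -0.0, -0.3]
force: [0.4, -0.4, 0.3]
gripper_width: 0.0438
```

Emit:
move_arm:
  steps:
    - [255, [2, -2.5, 0], 0]
    - [255, [3.5, -4.5, 0], 0]
    - [255, [4.2, -5.4, 0], 0]
    - [255, [4.2, -5.4, 0], 0]
    - [255, [4.2, -5.4, 0], 0]

```text
t: 10.68
tcp_pos: [0.6134, 0.2017, 0.1422]
tcp_rot: [180.0, 0.1, -0.2]
force: [0.1, 0.1, -1.1]
gripper_width: 0.0441
```

```bash
python3 g.py .6137 .2025 .036 0
```

```text
t10.68 [0.6134 0.2017 0.1422] [ 1.7998e+02  8.0000e-02 -2.3000e-01] F [ 0.13  0.12 -1.13] w0.0441
[ 0.05 -0.08 10.62] -0.2
```

Emit:
move_arm:
  steps:
    - [255, [0.1, -0.1, 2.5], 0]
    - [255, [0.1, -0.1, 5.5], 0]
    - [255, [0.1, -0.1, 8], 0]
    - [255, [0.1, -0.1, 9.2], 0]
    - [255, [0.1, -0.1, 9.4], 0]

```text
t: 11.1
tcp_pos: [0.6131, 0.2005, 0.0463]
tcp_rot: [179.9, 0.2, -0.3]
force: [-0.6, 0.6, -0.7]
gripper_width: 0.0441
```

Emit:
move_arm:
  steps:
    - [255, [0, 0, 0.2], 0]
    - [255, [0, 0, 0.5], 0]
    - [255, [0, 0, 0.6], 0]
    - [255, [0, 0, 0.6], 0]

```text
t: 11.43
tcp_pos: [0.6155, 0.2031, 0.0437]
tcp_rot: [-180.0, -0.1, -0.3]
force: [0.2, -0.5, -0.7]
gripper_width: 0.044
```

Emit:
move_arm:
  steps:
    - [255, [0, 0, 0.2], 0]
    - [255, [0, 0, 0.4], 0]
    - [255, [0, 0, 0.6], 0]
    - [255, [0, 0, 0.6], 0]
    - [255, [0, 0, 0.6], 0]

```text
t: 11.85
tcp_pos: [0.6148, 0.203, 0.0365]
tcp_rot: [180.0, 0.0, -0.3]
force: [-0.5, -0.9, -2.1]
gripper_width: 0.0444
```

Emit:
move_arm:
  steps:
    - [255, [0, 0, 0.1], 0]
    - [255, [0, 0, 0.1], 0]
    - [255, [0, 0, 0.1], 0]

```text
t: 12.1
tcp_pos: [0.615, 0.2032, 0.0362]
tcp_rot: [-180.0, -0.0, -0.3]
force: [-2.6, -0.8, 4.4]
gripper_width: 0.0439
```

Emit:
move_arm:
  steps:
    - [255, [0, 0, 0.1], 0]
    - [255, [0, 0, 0.1], 0]
    - [255, [0, 0, 0.1], 0]

```text
t: 12.35
tcp_pos: [0.6151, 0.2033, 0.036]
tcp_rot: [-180.0, -0.0, -0.3]
force: [-5.6, -3.0, 13.1]
gripper_width: 0.0443
```

Emit:
move_arm:
  steps:
    - [0, [0, 0, -0.1], 0]
    - [0, [0, 0, -0.1], 0]
    - [0, [0, 0, -0.1], 0]
    - [0, [0, 0, -0.1], 0]
    - [0, [0, 0, -0.1], 0]

```text
t: 12.77
tcp_pos: [0.6149, 0.203, 0.0354]
tcp_rot: [-180.0, 0.0, -0.3]
force: [-0.5, 0.2, -0.3]
gripper_width: 0.0695
```

Emit:
move_arm:
  steps:
    - [0, [0, 0, -1], 0]
    - [0, [0, 0, -4], 0]
    - [0, [0, 0, -7], 0]
    - [0, [0, 0, -10], 0]
    - [0, [0, 0, -11], 0]

```text
t: 13.18
tcp_pos: [0.6167, 0.2042, 0.1513]
tcp_rot: [-179.9, -0.3, -0.2]
force: [0.5, -0.3, 0.3]
gripper_width: 0.0864
```

```bash
python3 g.py .438 .2982 .145 0
```

```text
t13.18 [0.6167 0.2042 0.1513] [-179.88   -0.34   -0.25] F [ 0.51 -0.25  0.3 ] w0.0864
[-17.91  -9.32   0.55] -0.2
```

Emit:
move_arm:
  steps:
    - [0, [-3.5, -1.9, 0], 0]
    - [0, [-7, -3.8, 0], 0]
    - [0, [-10.5, -5.7, 0], 0]
    - [0, [-14.2, -7.6, 0], 0]
    - [0, [-17.6, -9.5, 0], 0]

```text
t: 13.6
tcp_pos: [0.4372, 0.2995, 0.1459]
tcp_rot: [180.0, -0.0, -0.3]
force: [1.0, 1.4, 0.3]
gripper_width: 0.0868
```

Emit:
move_arm:
  steps:
    - [0, [0, 0, 0], 0]
    - [0, [0, 0, 0], 0]
    - [0, [0, 0, 0], 0]
    - [0, [0, 0, 0], 0]

```text
t: 13.93
tcp_pos: [0.4406, 0.2979, 0.1458]
tcp_rot: [180.0, -0.0, -0.4]
force: [0.5, -0.4, -0.2]
gripper_width: 0.0873
```

```bash
python3 g.py .438 .2982 .030 0
python3 - <<'E'
from h import *
cv2.imwrite('pics/w3.png',manip.get_image('scene')[60:330,100:470])
E
```

```text
t13.93 [0.4406 0.2979 0.1458] [ 1.8e+02 -2.0e-02 -3.7e-01] F [ 0.5  -0.43 -0.15] w0.0873
[-0.26 -0.02 11.58] -0.4
```

View pics/w3.png

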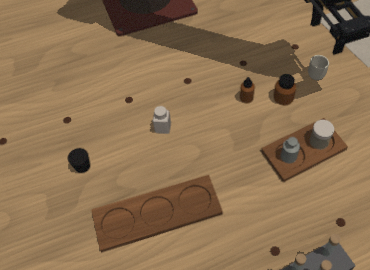

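The weight (289,150) and jar (322,133) both stand in the short board. Now the crucible.

Emit:
move_arm:
  steps:
    - [0, [-0.3, 0, 2.5], 0]
    - [0, [-0.3, 0, 5.5], 0]
    - [0, [-0.3, 0, 8.5], 0]
    - [0, [-0.3, 0, 10.8], 0]
    - [0, [-0.3, 0, 11.4], 0]

```text
t: 14.4
tcp_pos: [0.4352, 0.2966, 0.0278]
tcp_rot: [179.8, 0.3, -0.4]
force: [-1.3, -0.9, 0.3]
gripper_width: 0.0873
```

Emit:
move_arm:
  steps:
    - [255, [0, 0, 0.1], 0]
    - [255, [0, 0, 0.1], 0]
    - [255, [0, 0, 0.1], 0]
    - [255, [0, 0, 0.1], 0]
    - [255, [0, 0, 0.1], 0]

```text
t: 14.82
tcp_pos: [0.4372, 0.2993, 0.0319]
tcp_rot: [-180.0, -0.1, -0.3]
force: [0.3, -0.2, -0.5]
gripper_width: 0.0618
```

Emit:
move_arm:
  steps:
    - [255, [0, 0, 0], 0]
    - [255, [0, 0, 0], 0]
    - [255, [0, 0, 0], 0]
    - [255, [0, 0, 0], 0]

```text
t: 15.15
tcp_pos: [0.4366, 0.299, 0.0311]
tcp_rot: [-180.0, -0.0, -0.3]
force: [-0.7, -0.1, 5.7]
gripper_width: 0.0464
```

Emit:
move_arm:
  steps:
    - [255, [0, 0, -0.5], 0]
    - [255, [0, 0, -2.5], 0]
    - [255, [0, 0, -5.5], 0]
    - [255, [0, 0, -8.5], 0]
    - [255, [0, 0, -11], 0]

```text
t: 15.57
tcp_pos: [0.4361, 0.2992, 0.1426]
tcp_rot: [-180.0, -0.0, -0.2]
force: [1.4, 0.3, 0.3]
gripper_width: 0.046
```

```bash
python3 g.py .633 -.1843 .145 0
```

```text
t15.57 [0.4361 0.2992 0.1426] [-1.7997e+02 -1.0000e-02 -2.3000e-01] F [1.44 0.29 0.29] w0.0460
[19.88 48.27 -0.27] -0.2
```

Emit:
move_arm:
  steps:
    - [255, [0.8, 2, -0.3], 0]
    - [255, [2, 5, -0.3], 0]
    - [255, [3.4, 8.4, -0.3], 0]
    - [255, [4.9, 12, -0.3], 0]
    - [255, [6.3, 15.5, -0.3], 0]

```text
t: 15.98
tcp_pos: [0.4989, 0.1419, 0.144]
tcp_rot: [180.0, -0.0, -0.2]
force: [0.4, -0.1, -1.0]
gripper_width: 0.0459
```

Emit:
move_arm:
  steps:
    - [255, [1.4, 3.5, 0], 0]
    - [255, [2.8, 7, 0], 0]
    - [255, [4.3, 10.5, 0], 0]
    - [255, [5.7, 14, 0], 0]
    - [255, [7.2, 17.6, 0], 0]

```text
t: 16.4
tcp_pos: [0.57, -0.0344, 0.1438]
tcp_rot: [-180.0, 0.0, -0.2]
force: [0.7, 0.2, -0.3]
gripper_width: 0.0463
```

```bash
python3 g.py .633 -.1843 .145 0
```

```text
t16.40 [ 0.57   -0.0344  0.1438] [-179.99    0.     -0.23] F [ 0.67  0.17 -0.34] w0.0463
[ 6.36 14.97 -0.12] -0.2
```

Emit:
move_arm:
  steps:
    - [255, [1.5, 3.5, 0], 0]
    - [255, [3, 7, 0], 0]
    - [255, [4.5, 10.5, 0], 0]
    - [255, [5.6, 13.4, 0], 0]
    - [255, [6.2, 14.9, 0], 0]

```text
t: 16.82
tcp_pos: [0.6312, -0.1874, 0.1432]
tcp_rot: [179.9, 0.0, -0.5]
force: [-0.4, 0.3, -1.0]
gripper_width: 0.0459
```

Emit:
move_arm:
  steps:
    - [255, [0, 0, 0], 0]
    - [255, [0, 0, 0], 0]
    - [255, [0, 0, 0], 0]

```text
t: 17.07
tcp_pos: [0.631, -0.1806, 0.1435]
tcp_rot: [-179.9, 0.0, -0.2]
force: [-0.6, -0.4, -0.4]
gripper_width: 0.0463
```

```bash
python3 g.py .633 -.1843 .037 0
```

```text
t17.07 [ 0.631  -0.1806  0.1435] [-1.7993e+02  3.0000e-02 -1.9000e-01] F [-0.63 -0.42 -0.42] w0.0463
[ 0.21  0.38 10.65] -0.2
```

Emit:
move_arm:
  steps:
    - [255, [0.1, 0.2, 2.5], 0]
    - [255, [0.1, 0.2, 5.5], 0]
    - [255, [0.1, 0.2, 8], 0]
    - [255, [0.1, 0.2, 9.2], 0]
    - [255, [0.1, 0.2, 9.4], 0]

```text
t: 17.48
tcp_pos: [0.6304, -0.1822, 0.0471]
tcp_rot: [-179.9, 0.2, -0.1]
force: [-0.3, -0.9, -0.7]
gripper_width: 0.0459
```

Emit:
move_arm:
  steps:
    - [255, [0, 0, 0.2], 0]
    - [255, [0, 0, 0.4], 0]
    - [255, [0, 0, 0.5], 0]
    - [255, [0, 0, 0.5], 0]

```text
t: 17.82
tcp_pos: [0.6329, -0.1842, 0.0458]
tcp_rot: [180.0, -0.1, -0.3]
force: [0.0, 0.5, -1.8]
gripper_width: 0.0459
```

Emit:
move_arm:
  steps:
    - [255, [0, 0, 0.2], 0]
    - [255, [0, 0, 0.4], 0]
    - [255, [0, 0, 0.4], 0]
    - [255, [0, 0, 0.4], 0]
    - [255, [0, 0, 0.4], 0]

```text
t: 18.23
tcp_pos: [0.6321, -0.1841, 0.0406]
tcp_rot: [-180.0, 0.0, -0.3]
force: [-0.9, -0.4, -0.8]
gripper_width: 0.0457
```

Emit:
move_arm:
  steps:
    - [255, [0, 0, 0.1], 0]
    - [255, [0, 0, 0.2], 0]
    - [255, [0, 0, 0.3], 0]
    - [255, [0, 0, 0.3], 0]
    - [255, [0, 0, 0.3], 0]

```text
t: 18.65
tcp_pos: [0.6321, -0.1841, 0.0375]
tcp_rot: [-180.0, 0.0, -0.3]
force: [0.2, -0.3, -0.9]
gripper_width: 0.0461
```

Emit:
move_arm:
  steps:
    - [255, [0, 0, 0.1], 0]
    - [255, [0, 0, 0.1], 0]
    - [255, [0, 0, 0.1], 0]

```text
t: 18.9
tcp_pos: [0.6323, -0.1841, 0.0372]
tcp_rot: [180.0, -0.0, -0.3]
force: [-1.9, 0.2, 5.3]
gripper_width: 0.0459
```

Emit:
move_arm:
  steps:
    - [0, [0, 0, 0], 0]
    - [0, [0, 0, 0], 0]
    - [0, [0, 0, 0], 0]
    - [0, [0, 0, 0], 0]
    - [0, [0, 0, 0], 0]

```text
t: 19.32
tcp_pos: [0.6321, -0.184, 0.0364]
tcp_rot: [-180.0, 0.0, -0.3]
force: [0.3, 0.4, 0.0]
gripper_width: 0.0718
```

Emit:
move_arm:
  steps:
    - [0, [0, 0, -1], 0]
    - [0, [0, 0, -4], 0]
    - [0, [0, 0, -7], 0]
    - [0, [0, 0, -10], 0]
    - [0, [0, 0, -11], 0]

```text
t: 19.73
tcp_pos: [0.6343, -0.1843, 0.1525]
tcp_rot: [179.9, -0.4, -0.3]
force: [1.0, 0.9, 1.0]
gripper_width: 0.0869
```

```bash
python3 g.py .4393 -.1015 .145 -30
```

```text
t19.73 [ 0.6343 -0.1843  0.1525] [179.91  -0.37  -0.26] F [0.99 0.87 1.04] w0.0869
[-19.54  -8.19   0.62] 29.7
```

Emit:
move_arm:
  steps:
    - [0, [-3.7, -1.6, 0], 6]
    - [0, [-7.4, -3.2, 0], 12]
    - [0, [-11.2, -4.8, 0], 18]
    - [0, [-15, -6.5, 0], 24]
    - [0, [-18.7, -8.1, 0], 30]

```text
t: 20.15
tcp_pos: [0.4436, -0.1014, 0.1466]
tcp_rot: [-180.0, -0.0, -30.6]
force: [-0.5, 0.6, 1.0]
gripper_width: 0.087
```

Emit:
move_arm:
  steps:
    - [0, [0, 0, 0], 0]
    - [0, [0, 0, 0], 0]
    - [0, [0, 0, 0], 0]
    - [0, [0, 0, 0], 0]

```text
t: 20.48
tcp_pos: [0.4467, -0.1026, 0.1472]
tcp_rot: [-180.0, -0.1, -30.2]
force: [0.1, -0.5, 0.8]
gripper_width: 0.0869
```

```bash
python3 g.py .4393 -.1015 .030 -30
python3 - <<'E'
from h import *
cv2.imwrite('pics/w4.png',manip.get_image('scene')[60:330,100:470])
E
```

```text
t20.48 [ 0.4467 -0.1026  0.1472] [-1.7996e+02 -7.0000e-02 -3.0240e+01] F [ 0.14 -0.5   0.8 ] w0.0869
[-0.71  0.29 11.72] -0.2
```

View pics/w4.png

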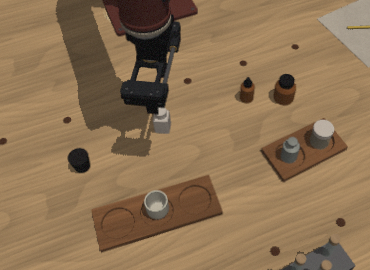

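The crucible stands in the middle recess (155,204). Now down to the square bottle, with the jaws squared to its faces.

Emit:
move_arm:
  steps:
    - [0, [-0.7, 0.3, 1], 0]
    - [0, [-0.7, 0.3, 4], 0]
    - [0, [-0.7, 0.3, 7.5], 0]
    - [0, [-0.7, 0.3, 10.5], 0]
    - [0, [-0.7, 0.3, 11.5], 0]

```text
t: 20.95
tcp_pos: [0.4361, -0.1009, 0.0278]
tcp_rot: [180.0, 0.3, -30.3]
force: [-0.4, -0.3, -0.6]
gripper_width: 0.0872
```

Emit:
move_arm:
  steps:
    - [255, [0, 0, 0.1], 0]
    - [255, [0, 0, 0.1], 0]
    - [255, [0, 0, 0.1], 0]
    - [255, [0, 0, 0.1], 0]
    - [255, [0, 0, 0.1], 0]

```text
t: 21.37
tcp_pos: [0.4391, -0.1016, 0.032]
tcp_rot: [-180.0, -0.1, -30.3]
force: [-0.0, 0.5, 0.5]
gripper_width: 0.0618
```

Emit:
move_arm:
  steps:
    - [255, [0, 0, 0], 0]
    - [255, [0, 0, 0], 0]
    - [255, [0, 0, 0], 0]
    - [255, [0, 0, 0], 0]
    - [255, [0, 0, 0], 0]

```text
t: 21.78
tcp_pos: [0.4381, -0.1014, 0.0308]
tcp_rot: [-180.0, -0.0, -30.3]
force: [0.3, 0.2, 1.6]
gripper_width: 0.0345
```

Emit:
move_arm:
  steps:
    - [255, [0, 0, 0], 0]
    - [255, [0, 0, 0], 0]

```text
t: 21.95
tcp_pos: [0.4381, -0.1014, 0.0308]
tcp_rot: [-180.0, -0.0, -30.3]
force: [-0.9, -0.1, 5.3]
gripper_width: 0.0341
```

Emit:
move_arm:
  steps:
    - [255, [0, 0, -0.5], 0]
    - [255, [0, 0, -2.5], 0]
    - [255, [0, 0, -5.5], 0]
    - [255, [0, 0, -8.5], 0]
    - [255, [0, 0, -11], 0]

```text
t: 22.37
tcp_pos: [0.4379, -0.101, 0.1426]
tcp_rot: [-180.0, -0.0, -30.2]
force: [0.5, -0.7, -0.7]
gripper_width: 0.0344
```

```bash
python3 g.py .6276 -.2641 .145 0
```

```text
t22.37 [ 0.4379 -0.101   0.1426] [-1.7998e+02 -1.0000e-02 -3.0240e+01] F [ 0.53 -0.67 -0.72] w0.0344
[24.6   4.54 -0.24] -30.2
```

Emit:
move_arm:
  steps:
    - [255, [1.5, 0.3, -0.2], -5]
    - [255, [4.5, 0.8, -0.2], -11]
    - [255, [8, 1.5, -0.2], -17]
    - [255, [11.5, 2.1, -0.2], -23]
    - [255, [15, 2.8, -0.2], -28]

```text
t: 22.78
tcp_pos: [0.5544, -0.2019, 0.1428]
tcp_rot: [-180.0, 0.0, -1.9]
force: [1.0, -0.3, -1.2]
gripper_width: 0.0344
```

```bash
python3 g.py .6276 -.2641 .145 0
```

```text
t22.78 [ 0.5544 -0.2019  0.1428] [-180.      0.     -1.93] F [ 1.05 -0.34 -1.21] w0.0344
[ 7.53  5.97 -0.22] -1.9
```

Emit:
move_arm:
  steps:
    - [255, [3, 2.3, 0], 0]
    - [255, [5.5, 4.5, 0], 0]
    - [255, [7.2, 5.8, 0], 0]
    - [255, [7.2, 5.8, 0], 0]
    - [255, [7.2, 5.8, 0], 0]

```text
t: 23.2
tcp_pos: [0.623, -0.2622, 0.1416]
tcp_rot: [-179.9, 0.1, -2.3]
force: [-0.6, 0.6, -0.6]
gripper_width: 0.0345
```

Emit:
move_arm:
  steps:
    - [255, [0, 0, 0], 0]
    - [255, [0, 0, 0], 0]

```text
t: 23.37
tcp_pos: [0.6225, -0.2607, 0.1427]
tcp_rot: [-180.0, 0.0, -2.2]
force: [-0.2, -0.1, -0.5]
gripper_width: 0.0342
```

```bash
python3 g.py .6276 -.2641 .037 0
```

```text
t23.37 [ 0.6225 -0.2607  0.1427] [-1.7997e+02  3.0000e-02 -2.2000e+00] F [-0.22 -0.08 -0.48] w0.0342
[ 0.53  0.32 10.57] -2.2
```

Emit:
move_arm:
  steps:
    - [255, [0.4, 0.2, 2.5], 0]
    - [255, [0.4, 0.2, 5.5], 0]
    - [255, [0.4, 0.2, 8], 0]
    - [255, [0.4, 0.2, 9.2], 0]
    - [255, [0.4, 0.2, 9.4], 0]

```text
t: 23.78
tcp_pos: [0.6249, -0.2629, 0.0461]
tcp_rot: [-179.9, 0.2, -2.2]
force: [0.2, -0.2, -0.8]
gripper_width: 0.0344
```

Emit:
move_arm:
  steps:
    - [255, [0, 0, 0.2], 0]
    - [255, [0, 0, 0.4], 0]
    - [255, [0, 0, 0.5], 0]
    - [255, [0, 0, 0.5], 0]

```text
t: 24.12
tcp_pos: [0.6277, -0.2642, 0.0449]
tcp_rot: [180.0, -0.1, -2.3]
force: [0.2, -0.3, -0.5]
gripper_width: 0.0343
```

Emit:
move_arm:
  steps:
    - [255, [0, 0, 0.2], 0]
    - [255, [0, 0, 0.4], 0]
    - [255, [0, 0, 0.4], 0]
    - [255, [0, 0, 0.4], 0]
    - [255, [0, 0, 0.4], 0]

```text
t: 24.53
tcp_pos: [0.627, -0.264, 0.0396]
tcp_rot: [-180.0, 0.0, -2.3]
force: [0.7, -0.0, -0.8]
gripper_width: 0.0343
```

Emit:
move_arm:
  steps:
    - [255, [0, 0, 0.1], 0]
    - [255, [0, 0, 0.2], 0]
    - [255, [0, 0, 0.3], 0]
    - [255, [0, 0, 0.3], 0]
    - [255, [0, 0, 0.3], 0]

```text
t: 24.95
tcp_pos: [0.627, -0.264, 0.037]
tcp_rot: [180.0, -0.0, -2.3]
force: [-2.4, 1.2, 4.2]
gripper_width: 0.034
```

Emit:
move_arm:
  steps:
    - [255, [0, 0, 0.1], 0]
    - [255, [0, 0, 0.1], 0]
    - [255, [0, 0, 0.1], 0]

```text
t: 25.2
tcp_pos: [0.627, -0.264, 0.0369]
tcp_rot: [180.0, -0.0, -2.3]
force: [-5.6, 1.6, 10.9]
gripper_width: 0.0344
```

Emit:
move_arm:
  steps:
    - [0, [0, 0, -0.1], 0]
    - [0, [0, 0, -0.1], 0]
    - [0, [0, 0, -0.1], 0]
    - [0, [0, 0, -0.1], 0]
    - [0, [0, 0, -0.1], 0]

```text
t: 25.62
tcp_pos: [0.6269, -0.264, 0.0363]
tcp_rot: [-180.0, 0.0, -2.3]
force: [-0.8, -0.5, -0.3]
gripper_width: 0.0597
```

Emit:
move_arm:
  steps:
    - [0, [0, 0, -1], 0]
    - [0, [0, 0, -4], 0]
    - [0, [0, 0, -7], 0]
    - [0, [0, 0, -10], 0]
    - [0, [0, 0, -11], 0]

```text
t: 26.03
tcp_pos: [0.6291, -0.2645, 0.1527]
tcp_rot: [179.9, -0.4, -2.3]
force: [0.5, -0.8, 0.4]
gripper_width: 0.0858
```

```bash
python3 g.py .4346 .1084 .145 0
```

```text
t26.03 [ 0.6291 -0.2645  0.1527] [179.88  -0.37  -2.26] F [ 0.5  -0.76  0.37] w0.0858
[-20.91 -36.49   0.56] -2.3
```

Emit:
move_arm:
  steps:
    - [0, [-2, -3.5, 0], -1]
    - [0, [-4, -7, 0], -2]
    - [0, [-6, -10.5, 0], -2]
    - [0, [-8, -14, 0], -2]
    - [0, [-10, -17.5, 0], -2]

```text
t: 26.45
tcp_pos: [0.5329, -0.0837, 0.147]
tcp_rot: [180.0, -0.0, -0.3]
force: [1.2, 0.7, 0.9]
gripper_width: 0.087
```

```bash
python3 g.py .4346 .1084 .145 0
```

```text
t26.45 [ 0.5329 -0.0837  0.147 ] [ 1.7998e+02 -3.0000e-02 -2.7000e-01] F [1.23 0.67 0.85] w0.0870
[ -9.92 -19.17   0.19] -0.3
```

Emit:
move_arm:
  steps:
    - [0, [-1.8, -3.6, 0], 0]
    - [0, [-3.6, -7.2, 0], 0]
    - [0, [-5.5, -10.8, 0], 0]
    - [0, [-7.4, -14.5, 0], 0]
    - [0, [-9.2, -18, 0], 0]

```text
t: 26.87
tcp_pos: [0.4415, 0.097, 0.1471]
tcp_rot: [180.0, -0.1, -0.2]
force: [0.4, 0.7, -0.7]
gripper_width: 0.0871
```

Emit:
move_arm:
  steps:
    - [0, [0, 0, 0], 0]
    - [0, [0, 0, 0], 0]
    - [0, [0, 0, 0], 0]
    - [0, [0, 0, 0], 0]

```text
t: 27.2
tcp_pos: [0.4433, 0.0942, 0.1468]
tcp_rot: [180.0, -0.0, -0.4]
force: [0.4, 0.8, 0.5]
gripper_width: 0.087
```

```bash
python3 g.py .4346 .1084 .030 0
python3 - <<'E'
from h import *
cv2.imwrite('pics/w5.png',manip.get_image('scene')[60:330,100:470])
E
```

```text
t27.20 [0.4433 0.0942 0.1468] [ 1.7999e+02 -1.0000e-02 -3.6000e-01] F [0.42 0.8  0.5 ] w0.0870
[-0.88 -1.42 11.68] -0.4
```

View pics/w5.png

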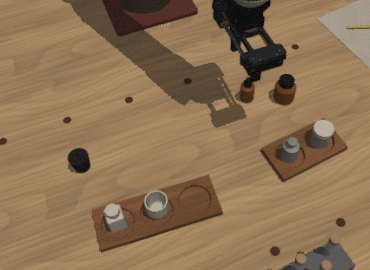

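The square bottle stands in its end recess (114,217). The dropper bottle is next.

Emit:
move_arm:
  steps:
    - [0, [-0.9, -1.4, 0], 0]
    - [0, [-0.9, -1.4, 0], 0]
    - [0, [-0.9, -1.4, 2], 0]
    - [0, [-0.9, -1.4, 5], 0]
    - [0, [-0.9, -1.4, 8], 0]

```text
t: 27.67
tcp_pos: [0.4352, 0.1084, 0.0663]
tcp_rot: [-180.0, -0.1, -0.3]
force: [0.3, -0.4, -0.2]
gripper_width: 0.0869
```

```bash
python3 g.py .4346 .1084 .030 0
```

```text
t27.67 [0.4352 0.1084 0.0663] [-1.7999e+02 -1.5000e-01 -3.5000e-01] F [ 0.26 -0.37 -0.15] w0.0869
[-0.07  0.    3.63] -0.3
```

Emit:
move_arm:
  steps:
    - [0, [0, 0, 1.5], 0]
    - [0, [0, 0, 3], 0]
    - [0, [0, 0, 3.6], 0]
    - [255, [0, 0, 3.6], 0]
    - [255, [0, 0, 3.6], 0]

```text
t: 28.08
tcp_pos: [0.4342, 0.109, 0.0309]
tcp_rot: [-180.0, 0.0, -0.3]
force: [0.6, 0.5, 0.0]
gripper_width: 0.08
```

Emit:
move_arm:
  steps:
    - [255, [0, 0, 0], 0]
    - [255, [0, 0, 0], 0]
    - [255, [0, 0, 0], 0]
    - [255, [0, 0, 0], 0]
    - [255, [0, 0, 0], 0]

```text
t: 28.5
tcp_pos: [0.4341, 0.1092, 0.031]
tcp_rot: [180.0, -0.0, -0.3]
force: [0.6, -1.1, 0.4]
gripper_width: 0.0486
```

Emit:
move_arm:
  steps:
    - [255, [0, 0, 0], 0]
    - [255, [0, 0, 0], 0]
    - [255, [0, 0, 0], 0]
    - [255, [0, 0, 0], 0]
    - [255, [0, 0, 0], 0]

```text
t: 28.92
tcp_pos: [0.434, 0.1093, 0.0307]
tcp_rot: [-180.0, -0.0, -0.3]
force: [0.0, -0.9, 1.4]
gripper_width: 0.0334
```

Emit:
move_arm:
  steps:
    - [255, [0, 0, -0.5], 0]
    - [255, [0, 0, -2.5], 0]
    - [255, [0, 0, -5.5], 0]
    - [255, [0, 0, -8.5], 0]
    - [255, [0, 0, -11], 0]

```text
t: 29.33
tcp_pos: [0.4337, 0.1096, 0.1426]
tcp_rot: [-180.0, -0.0, -0.2]
force: [1.6, -0.0, -1.2]
gripper_width: 0.0334
```

```bash
python3 g.py .6384 -.1045 .145 0
```

```text
t29.33 [0.4337 0.1096 0.1426] [-1.7997e+02 -1.0000e-02 -2.3000e-01] F [ 1.58 -0.03 -1.15] w0.0334
[20.56 21.33 -0.24] -0.2
```

Emit:
move_arm:
  steps:
    - [255, [1.5, 1.5, -0.2], 0]
    - [255, [4, 4, -0.2], 0]
    - [255, [6.5, 6.7, -0.2], 0]
    - [255, [9, 9.4, -0.2], 0]
    - [255, [11.5, 12, -0.2], 0]

```text
t: 29.75
tcp_pos: [0.5491, -0.0129, 0.1429]
tcp_rot: [180.0, -0.0, -0.3]
force: [-0.1, 0.6, -0.1]
gripper_width: 0.0335
```

```bash
python3 g.py .6384 -.1045 .145 0
```

```text
t29.75 [ 0.5491 -0.0129  0.1429] [179.98  -0.    -0.26] F [-0.12  0.61 -0.1 ] w0.0335
[ 8.97  9.12 -0.21] -0.3
```

Emit:
move_arm:
  steps:
    - [255, [2.7, 2.8, 0], 0]
    - [255, [5.4, 5.5, 0], 0]
    - [255, [8, 8.1, 0], 0]
    - [255, [8.7, 8.9, 0], 0]
    - [255, [8.7, 8.9, 0], 0]

```text
t: 30.17
tcp_pos: [0.6358, -0.1042, 0.1417]
tcp_rot: [180.0, 0.0, -0.5]
force: [-0.9, -0.4, -2.1]
gripper_width: 0.0337
```

Emit:
move_arm:
  steps:
    - [255, [0, 0, 0], 0]
    - [255, [0, 0, 0], 0]

```text
t: 30.33
tcp_pos: [0.6342, -0.099, 0.1426]
tcp_rot: [-179.9, 0.0, -0.2]
force: [0.2, 0.5, -1.6]
gripper_width: 0.0339
```

```bash
python3 g.py .6384 -.1045 .037 0
```

```text
t30.33 [ 0.6342 -0.099   0.1426] [-1.7994e+02  5.0000e-02 -1.7000e-01] F [ 0.21  0.52 -1.58] w0.0339
[ 0.43  0.56 10.56] -0.2
```

Emit:
move_arm:
  steps:
    - [255, [0.3, 0.3, 2.5], 0]
    - [255, [0.3, 0.3, 5.5], 0]
    - [255, [0.3, 0.3, 8], 0]
    - [255, [0.3, 0.3, 9.2], 0]
    - [255, [0.3, 0.3, 9.4], 0]

```text
t: 30.75
tcp_pos: [0.6357, -0.1023, 0.0464]
tcp_rot: [-179.9, 0.2, -0.2]
force: [-0.5, 0.0, -0.5]
gripper_width: 0.0337
```

Emit:
move_arm:
  steps:
    - [255, [0, 0, 0.2], 0]
    - [255, [0, 0, 0.4], 0]
    - [255, [0, 0, 0.5], 0]
    - [255, [0, 0, 0.5], 0]

```text
t: 31.08
tcp_pos: [0.6386, -0.1037, 0.0448]
tcp_rot: [180.0, -0.1, -0.3]
force: [-0.2, -0.2, -0.6]
gripper_width: 0.0335
```

Emit:
move_arm:
  steps:
    - [255, [0, 0, 0.2], 0]
    - [255, [0, 0, 0.4], 0]
    - [255, [0, 0, 0.4], 0]
    - [255, [0, 0, 0.4], 0]
    - [255, [0, 0, 0.4], 0]

```text
t: 31.5
tcp_pos: [0.6379, -0.1036, 0.0396]
tcp_rot: [-180.0, 0.0, -0.3]
force: [0.2, 0.4, -0.5]
gripper_width: 0.0337
```

Emit:
move_arm:
  steps:
    - [255, [0, 0, 0.1], 0]
    - [255, [0, 0, 0.2], 0]
    - [255, [0, 0, 0.3], 0]
    - [255, [0, 0, 0.3], 0]
    - [255, [0, 0, 0.3], 0]

```text
t: 31.92
tcp_pos: [0.6379, -0.1036, 0.0368]
tcp_rot: [180.0, -0.0, -0.3]
force: [-0.3, -0.4, 2.8]
gripper_width: 0.0337
```

Emit:
move_arm:
  steps:
    - [0, [0, 0, 0], 0]
    - [0, [0, 0, 0], 0]
    - [0, [0, 0, 0], 0]
    - [0, [0, 0, 0], 0]
    - [0, [0, 0, 0], 0]

```text
t: 32.33
tcp_pos: [0.6379, -0.1037, 0.0365]
tcp_rot: [-180.0, 0.0, -0.3]
force: [0.3, -0.9, -0.5]
gripper_width: 0.0587
```

Emit:
move_arm:
  steps:
    - [0, [0, 0, -1], 0]
    - [0, [0, 0, -4], 0]
    - [0, [0, 0, -7], 0]
    - [0, [0, 0, -10], 0]
    - [0, [0, 0, -11], 0]

```text
t: 32.75
tcp_pos: [0.64, -0.1036, 0.1525]
tcp_rot: [180.0, -0.4, -0.3]
force: [0.6, -1.2, 0.1]
gripper_width: 0.0856
```

Emit:
move_arm:
  steps:
    - [0, [-3, 0, -1], 0]
    - [0, [-7, 0, -2], 0]
    - [0, [-11, 0, -3], 0]
    - [0, [-15, 0, -3], 0]
    - [0, [-17, 0, -3], 0]

```text
t: 33.17
tcp_pos: [0.4644, -0.103, 0.1772]
tcp_rot: [179.9, 0.0, -0.3]
force: [0.8, -0.1, 1.1]
gripper_width: 0.0869
```

```bash
cat > fin.py <<'E'
from h import *
for k,b,y in [('crucible','long',0),('dropper','long',.08),('square','long',-.08),('jar','short',.04),('weight','short',-.04)]:
    c=bw(b,(0,y))
    if k!='square': OB[k]=(c[0],c[1],*OB[k][2:])
for n,(x0,y0,x1,y1,s) in {'top':(160,140,480,280,2.5),'scene':(160,100,460,320,2.6)}.items():
    im=manip.get_image(n)
    im=cv2.resize(im[y0:y1,x0:x1],None,fx=s,fy=s,interpolation=cv2.INTER_CUBIC);cv2.imwrite(f'pics/fin{n}raw.png',im)
    def dr(P,c): 
        q=((proj(P,n)-[x0,y0]+.5)*s-.5);cv2.polylines(im,[(q*8).round().astype(np.int32)],True,c,1,cv2.LINE_AA,3)
    for k,(x,y,r,r2,h) in OB.items(): 
        z=0 if k in('screw','stopper') else .006
        dr(circ(x,y,r2,h+z),(255,0,255))
    c=bw('long',(0,-.08));dr(circ(*c,.0135,.072),(255,0,255))
    cv2.imwrite(f'pics/fin{n}.png',im)
E
python3 fin.py; python3 g.py
```

```text
t33.27 [ 0.465  -0.1034  0.1773] [ 1.7988e+02  2.0000e-02 -3.4000e-01] F [ 0.03 -0.39  0.08] w0.0870
```

View pics/fintop.png

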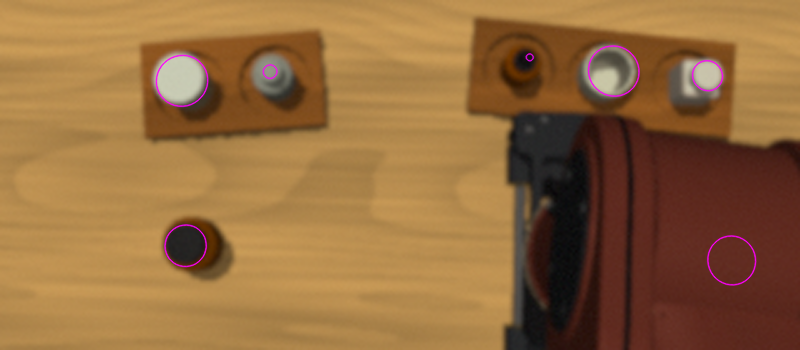

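View pics/finscene.png

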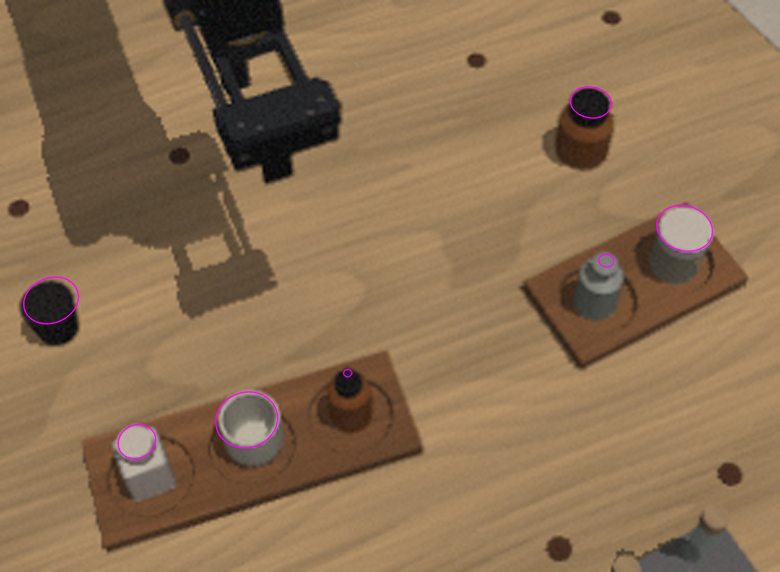

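Every item stands in its recess, with its top within a few mm of the overlay drawn for a centred item. The screw-cap bottle and stopper match their starting outlines. Handing in.

```bash
python3 -c "
from workcell import manip
print(manip.job_done()); print(manip.get_obs()['t'])"
```

```text
the job is handed in; nothing more can be done
None
the job is handed in; nothing more can be done
```

Both kits are made up and the job is handed in at about 33 s of the 120 s. No verdict was reported.

- **Long board:** the crucible is in the middle recess, the dropper bottle in the end recess on the robot's left (+y), and the square bottle in the other end.
- **Short board:** the jar is in the recess on the robot's left (+y) and the weight in the other.
- **Placing:** I lowered each item in small steps until the wrist force showed contact, at about 6 mm above its pick-up height, which matches the recess floor. Then I opened the jaws and lifted away.

**Last checks:**
- **Items:** in the scene picture all five stand upright, within a few mm of their recess centres (the limit is 19 mm).
- **Bystanders:** the screw-cap bottle and the stopper lie on their starting outlines.
- **Arm:** it is clear of everything, with the gripper open and near-zero wrist force.

**Checks that were incomplete or disagreed:**
- The arm hid the stopper in the final top picture, so only the scene view confirms it.
- The dropper bulb looked about 5 mm off the drawn centre in the top view and closer to it in the scene view.
- In the first top picture the recognisers confused some items: the best match for the jar was actually the dropper bottle, and the stopper was missed. I took positions from the two pictures by hand instead, and they agreed to about 5 mm.

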